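Clamp the belt pulley in the bench C-clamp

TASK

Two identical blue C-clamps stand on the garage bench. Crank the one that has the round aluminium belt pulley under it, clockwise seen from above, until its jaw has come down onto the pulley and holds it firmly, then let go of the crank. Leave the pulley lying where it is, and do not turn the crank of the other clamp, which has a pine block under it.

Things in the scene. Friction and masses are not known exactly. Their poses are not given: they have to be found in the camera images.
- clamp_grip (a point): Middle of the crank knob of the clamp that has the pulley: an upright black plastic knob, 23 mm in diameter, 56 mm tall, its top 28 mm above this point and the crank arm 27 mm below it. The knob spins freely on its pin, so a gripper holding it need not turn with the crank. It goes round in a level circle of 60 mm radius about the screw axis.
- clamp_axis (a point): Fixed point on that clamp's vertical screw axis, at the height of the knob's middle, 210 mm above the bench; all but the knob is 27 mm or more below it. x axis: level, from the column (90 mm behind) to the open side. The clamp is bolted down. Clockwise from above lowers the jaw 20 mm a turn (3.18 mm per rad), taking 2 to 3 N at the knob; the crank stays where it is left.
- clamp_jaw: That clamp's jaw, a rubber-faced steel disc 44 mm in diameter on the screw axis; origin at the centre of its underside, z up. It starts 7 to 15 mm above the pulley. It is sprung: past the touch it presses 3 N harder per mm of screw travel (0.9 rad, 2.9 mm: about 10 N); after 6 mm (1.9 rad) the spring is solid and the crank goes stiff.
- pulley: Loose aluminium belt pulley with a V groove, 90 mm in diameter, 44 mm tall, lying flat on the 16 mm thick base of the clamp, under the jaw; origin at the centre of its underside, z up, so its top face is 44 mm above it.
- other_grip (a point): Middle of the crank knob of the other, identical clamp, which has a rectangular pine block (80 x 90 x 44 mm) under it. Not to be turned.
Not all that is in view belongs to the job. Leave any pink look-alike of the part that bears clamp_grip alone. What is shaped like the pulley but orange or turquoise is not meant.

How it is judged:
By the outcome, as a careful person would: the job done as asked, in the order asked, and still so for the second after the job is handed in, with the robot touching nothing.
It also fails if it takes over 43 s, if anything falls off the work surface, if the arm or the gripper's body presses on something with over 40 N, if the wrist force passes 120 N, or if a joint passes its speed limit or range.

ROBOT

A 6-joint arm with a two-finger parallel gripper is mounted at the origin on the work surface. World frame = base frame: x ahead of the robot, y to its left, z up, the work surface at z = 0. Lengths are in m, angles in rad, forces in N, time in s.
With the tool pointing down it reaches from about 0.35 to 0.775 m from the base axis. Payload 5.5 kg.
Tool frame: the origin (TCP) lies at the centre of the arm's flange, where the gripper is bolted on; the fingertips stand 173 mm ahead of it and the grasp point (between the pads) lies 155 mm ahead of it; z points along the fingers, y is the direction in which the jaws open and shut (so a half turn about z gives the same grasp; the last joint's range is limited). The gripper opens to 85 mm and grips with 20 to 120 N. Pads are 22 mm wide; open, the fingers measure 114 mm over their backs; the gripper's body (76 mm by 85 mm) begins 54 mm behind the grasp point. The pads swing forward as they close: fully open they stand 13 mm farther back than shut.
Start: joints at [1.144, 0.313, 0.046, 1.304, 0, 1.431], TCP at [0.163, 0.552, 0.405] pointing down, gripper open.
Joint ranges: [-2.76, 2.76], [-0.86, 1.69], [-1.03, 1.26], [-2.2, 2.34], [-1.47, 1.5], [-3.14, 3.14]. Speed limits (rad/s): [2.57, 2.57, 3.14, 3.14, 3.14, 3.14].

INTERFACE

Orientations are given as a unit quaternion [w, x, y, z].
In Python, from workcell import env gives the robot as it stands.
- The arm moves only by the shell command python3 -m crank 'ROWS' [FORCE]. ROWS is JSON, a list of rows, each a list of 3 entries, a list of its own where there are three numbers: the shift along the tool's x, y, z in units of 40 mm (1.0 is 40 mm), then the turn about the tool's z in units of 5 degrees (1.0 is 5 degrees), then the gripper command: -1 is fully open, 1 is shut, values between are in proportion. In form: [[[x, y, z], yaw, hand], ...]. A call has 1 to 5 rows; each row shifts and turns the commanded pose from where the row before left it, along the tool's axes as they then stand; what a row does not reach is not made up. A row lasts 1/12 s, in which the tool goes at most 41.7 mm and 7.16 degrees, less where a joint would pass 70% of its speed; a pose out of reach is approached as far as the arm can. A call is refused whole if a number of a shift passes 1 or a number of a turn 1, either way. A call with a gripper value outside its range is refused whole. The fingers move at their own pace and stop on an object; FORCE is the grip in N (left out, the last holds). Time passes only in rows, so rows that do not move let the fingers close. It gives the time, the measured TCP pose, the force and the opening at its end, in the units of the state.
- env.get_state(): the state, without advancing time (a new reading comes with each control period).
- env.read_camera(name): name is "scene" or "side" or "wrist"; returns a dict with "frame" (400x640x3 uint8, red, green, blue), "depth" (400x640 float32, m along the optical axis (not along the pixel's ray), 0 where there is no reading), "K" (3x3 intrinsics, pixels), "extrinsics" (4x4, takes a point from world to camera coordinates). Camera axes: x right, y up, looking along -z (the intrinsics and any distortion apply to the point x, -y, -z); pixel columns grow to the right and rows downward; lengths in m; the calibration is good to about 2 mm. A picture is of the moment at which its call begins.
- env.hand_in(): hands the job in, once; it reports no verdict.
The state is a dict: "clock": time; "joint_pos": joint angles; "qvel": joint speeds; "tau": joint torques, N m; "tcp_pos": TCP position; "orientation": TCP orientation; "wrist_force": force on the tool from outside, world axes, zero at the start; "ft_torque": the same for the moment, N m; "finger_gap": finger opening in m.
Only numpy, scipy, OpenCV 4.12 (cv2) and the standard library are available. Lean on these libraries where they do the work, as an engineer would, in place of code of your own. Each camera call takes 0.05 s, during which the arm holds its last target. There are 200 camera calls.

## Working session

There is one attempt and no reset: what is moved stays moved. The work goes in short steps, Python scripts to look and compute and a shell command to move; the robot and the scene stay as the last step left them, time stands still between calls to the robot, and variables do not carry over. Pictures are saved under pics/ and viewed, on a budget of 10 in all, crops included, one or two more only if the job needs it, and the job is handed in when it is done.

```bash
mkdir -p pics; ls; cat > h.py <<'E'
from workcell import env
import numpy as np, cv2
def pts(c):
    K=c["K"];d=c["depth"];v,u=np.mgrid[:400,:640]
    P=np.stack([(u-K[0,2])/K[0,0]*d,-(v-K[1,2])/K[1,1]*d,-d],-1)
    E=c["extrinsics"];return (P-E[:3,3])@E[:3,:3]
def save(c,n): cv2.imwrite("pics/"+n,c["frame"][...,::-1])
E
python3 - <<'E'
from h import *
cs=[env.read_camera(n) for n in("scene","side")]
cv2.imwrite("pics/a.png",np.vstack([cv2.resize(c["frame"],(480,300),interpolation=cv2.INTER_AREA) for c in cs])[...,::-1])
for c in cs: print(c["extrinsics"].round(3).tolist(),c["K"].tolist(),(c["depth"]>0).mean())
print(env.get_state())
E
```

```text
pics
[[0.774, 0.633, 0.01, -0.401], [-0.424, 0.505, 0.752, 0.022], [0.471, -0.586, 0.659, -1.49], [0.0, 0.0, 0.0, 1.0]] [[480.272564798604, 0.0, 313.25076968916534], [0.0, 480.272564798604, 194.91662839137524], [0.0, 0.0, 1.0]] 0.9930078125
[[0.946, -0.324, 0.012, -0.403], [0.172, 0.533, 0.829, -0.225], [-0.274, -0.782, 0.56, -1.11], [0.0, 0.0, 0.0, 1.0]] [[397.6931270052909, 0.0, 315.9084766864457], [0.0, 397.6931270052909, 200.70898698859773], [0.0, 0.0, 1.0]] 0.996015625
{'clock': 0.1, 'joint_pos': array([ 1.14438014e+00,  3.13926917e-01,  4.50887007e-02,  1.30360472e+00,
       -6.71242012e-06,  1.43120381e+00]), 'qvel': array([-1.25596187e-03, -1.31306550e-03,  2.17707580e-03, -1.86657858e-03,
       -8.55531916e-05,  1.45404852e-04]), 'tau': array([ 2.50262543e-03, -4.81726885e+01,  2.99243975e+01,  1.27930928e-02,
       -1.88315867e-04,  1.39436793e-05]), 'tcp_pos': array([0.16260383, 0.55134578, 0.4038953 ]), 'orientation': array([-2.26678700e-04,  1.42920698e-01,  9.89733801e-01, -7.91492764e-04]), 'wrist_force': array([-1.11933471,  1.09236015, -0.91597107]), 'ft_torque': array([-0.02048928, -0.01034577,  0.00438448]), 'finger_gap': 0.08569129290070812}
```

View pics/a.png

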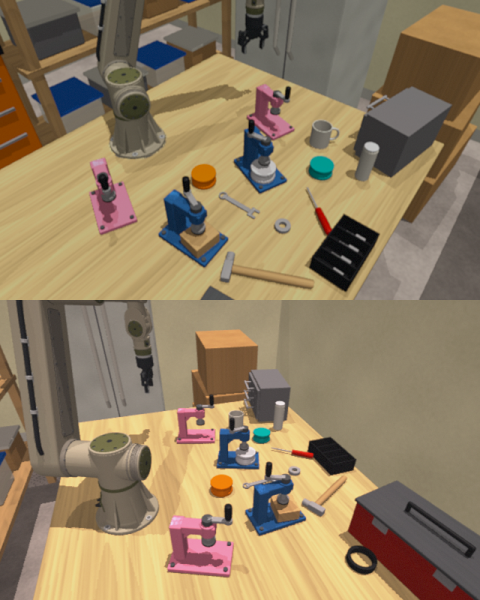

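The pulley clamp is the far blue one: scene about (347,200), side about (317,197) at full resolution. Its knob is near scene (331,184) and side (331,180). The pine-block clamp is the nearer blue one.

```bash
python3 - <<'E'
from h import *
o=[]
for n in("scene","side"):
    c=env.read_camera(n);P=pts(c);f=c["frame"].astype(int);h=cv2.cvtColor(c["frame"],cv2.COLOR_RGB2HSV)
    m=(f.max(-1)<70)&(P[...,2]>.188)&(P[...,2]<.25)&(P[...,0]>.2)
    k,l,s,ct=cv2.connectedComponentsWithStats(m.astype(np.uint8))
    for i in range(1,k):
        if s[i,4]>25: q=P[l==i];print(n,"knob",ct[i].round(),s[i,4],q.mean(0).round(4),q.min(0).round(3),q.max(0).round(3))
    b=(h[...,0]>100)&(h[...,0]<125)&(h[...,1]>140)&(P[...,2]>.005)&(P[...,2]<.3)&(P[...,0]>.2)
    k,l,s,ct=cv2.connectedComponentsWithStats(b.astype(np.uint8))
    for i in range(1,k):
        if s[i,4]>200:
            q=P[l==i]; print(n,"blue",ct[i].round(),s[i,4])
            base=q[(q[:,2]<.022)]; r=cv2.minAreaRect(base[:,:2].astype(np.float32)*1000);print(" base",r)
            t=q[q[:,2]>q[:,2].max()-.012];print(" top",q[:,2].max(), cv2.minAreaRect(t[:,:2].astype(np.float32)*1000))
    # pulley top: grey, z ~ .06
    g=(h[...,1]<40)&(abs(P[...,2]-.06)<.004)&(P[...,0]>.3)&(f.max(-1)>110)
    k,l,s,ct=cv2.connectedComponentsWithStats(g.astype(np.uint8))
    for i in range(1,k):
        if s[i,4]>60: q=P[l==i];print(n,"grey60",ct[i].round(),s[i,4],cv2.minEnclosingCircle(q[:,:2].astype(np.float32)))
    o.append(cv2.resize(c["frame"][130:260,270:400],(400,400),interpolation=cv2.INTER_CUBIC))
cv2.imwrite("pics/b.png",np.hstack(o)[...,::-1])
E
```

```text
scene knob [383. 124.] 88 [0.4403 0.4085 0.2171] [0.43  0.401 0.19 ] [0.449 0.416 0.242]
scene knob [533. 168.] 323 [0.8416 0.5169 0.1937] [0.725 0.462 0.188] [0.947 0.751 0.203]
scene knob [335. 168.] 122 [0.4609 0.1525 0.2183] [0.45  0.146 0.189] [0.469 0.163 0.242]
scene knob [138. 241.] 211 [ 0.2962 -0.3187  0.222 ] [ 0.28  -0.328  0.188] [ 0.303 -0.306  0.242]
scene knob [248. 245.] 160 [ 0.4822 -0.1767  0.2203] [ 0.472 -0.184  0.188] [ 0.488 -0.167  0.242]
scene blue [342. 215.] 1578
 base ((495.8951416015625, 170.8579864501953), (116.4256591796875, 185.01919555664062), 68.63977813720703)
 top 0.20387779895458297 ((452.3023376464844, 149.2122039794922), (0.19039060175418854, 1.4633195400238037), 31.665740966796875)
scene blue [246. 299.] 2730
 base ((509.404052734375, -197.8131561279297), (188.03944396972656, 115.22346496582031), 4.534402847290039)
 top 0.18124726086771673 ((549.2957763671875, -189.59857177734375), (0.8466763496398926, 14.189406394958496), 24.925249099731445)
scene grey60 [352. 226.] 253 ((0.5220134854316711, 0.15684914588928223), 0.04534284770488739)
side knob
[... 378 characters left out ...]
 283.] 174 [ 0.2864 -0.3246  0.2182] [ 0.278 -0.329  0.189] [ 0.296 -0.314  0.239]
side blue [310. 200.] 1183
 base ((489.1451110839844, 169.58438110351562), (119.71913146972656, 182.01710510253906), 68.43827819824219)
 top 0.16429889417985416 ((470.45526123046875, 172.63772583007812), (43.80635452270508, 122.49296569824219), 66.26085662841797)
side blue [358. 276.] 2229
 base ((502.5580749511719, -198.80421447753906), (185.77874755859375, 117.33647155761719), 4.003654956817627)
 top 0.16614994570861016 ((485.7119140625, -200.30960083007812), (128.4473114013672, 47.45137023925781), 2.2545251846313477)
side grey60 [327. 204.] 248 ((0.517249584197998, 0.15684889256954193), 0.04611983150243759)
```

View pics/b.png

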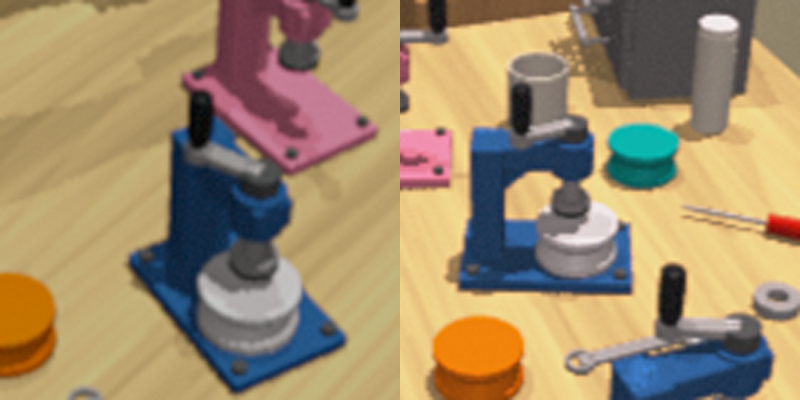

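```bash
python3 -m crank '[[[0,0,-0.8],0,-1],[[-0.4,-0.3,-0.4],0,-1],[[-0.65,-0.5,0],0,-1],[[-0.65,-0.5,0],0,-1],[[-0.65,-0.5,0],0,-1]]' 40
python3 -m crank '[[[-0.65,-0.5,0],0,-1],[[-0.65,-0.5,0],0,-1],[[-0.65,-0.5,0],0,-1],[[-0.65,-0.5,0],0,-1],[[-0.65,-0.5,0],0,-1]]'
```

```text
clock: 0.62
tcp_pos: [0.2328, 0.455, 0.4529]
orientation: [0.0, 0.142, 0.99, 0.0]
wrist_force: [0.4, -0.5, -0.5]
finger_gap: 0.0853
clock: 1.03
tcp_pos: [0.3294, 0.3218, 0.4527]
orientation: [0.0, 0.143, 0.99, 0.0]
wrist_force: [0.4, 0.3, 0.7]
finger_gap: 0.0853
```

```bash
python3 -m crank '[[[-0.65,-0.5,0],0,-1],[[-0.65,-0.5,0],0,-1],[[-0.65,-0.5,0],0,-1],[[-0.65,-0.5,0],0,-1],[[-0.65,-0.5,0],0,-1]]'
python3 -m crank '[[[-0.4,-0.2,0],0,-1],[[0,0,0],0,-1],[[0,0,0],0,-1]]'
python3 - <<'E'
from h import *
c=env.read_camera("wrist");save(c,"w.png");print(c["extrinsics"].round(3).tolist())
P=pts(c);f=c["frame"].astype(int)
m=(f.max(-1)<75)&(P[...,2]>.225)&(P[...,2]<.245)
k,l,s,ct=cv2.connectedComponentsWithStats(m.astype(np.uint8))
for i in range(1,k):
    if s[i,4]>40:q=P[l==i];print(ct[i].round(),s[i],np.median(q,0).round(4),cv2.minEnclosingCircle(q[:,:2].astype(np.float32)))
E
```

```text
clock: 1.45
tcp_pos: [0.4258, 0.189, 0.4527]
orientation: [0.0, 0.143, 0.99, 0.0]
wrist_force: [-0.5, 0.3, 0.3]
finger_gap: 0.0852
clock: 1.7
tcp_pos: [0.4387, 0.1776, 0.4524]
orientation: [-0.0, 0.144, 0.99, 0.0]
wrist_force: [-0.7, 0.1, 0.2]
finger_gap: 0.085
[[0.285, 0.958, 0.0, -0.296], [-0.912, 0.271, -0.308, 0.408], [-0.295, 0.088, 0.951, -0.31], [0.0, 0.0, 0.0, 1.0]]
[303. 261.] [286 245  34  34 912] [0.455  0.1602 0.2343] ((0.45754092931747437, 0.15886558592319489), 0.011000544764101505)
```

View pics/w.png

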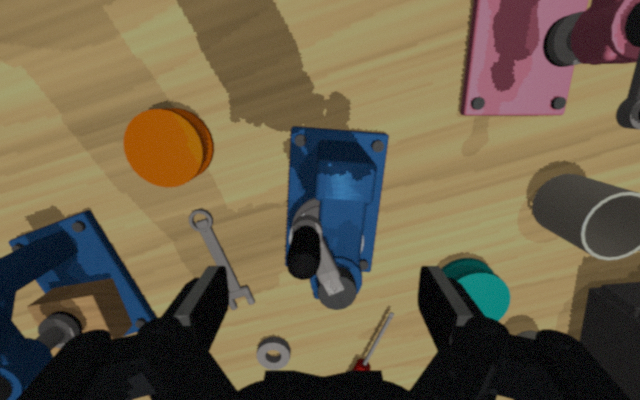

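The wrist view shows the knob at (303,261), the crank hub at (338,287) and the fingers straddling them. Next I locate the hub, which is the screw axis.

```bash
python3 - <<'E'
from h import *
c=env.read_camera("wrist");P=pts(c);f=c["frame"].astype(int)
q=P[282:294,332:344].reshape(-1,3);print(np.median(q,0).round(4))
w=P[260:315,312:365].reshape(-1,3);z=np.median(q[:,2]);w=w[(abs(w[:,2]-z)<.003)];print(len(w),w.min(0),w.max(0))
t=P[240:290,280:325].reshape(-1,3);t=t[t[:,2]>.232];print(len(t),t.min(0),t.max(0),np.median(t,0),cv2.minEnclosingCircle(t[:,:2].astype(np.float32)))
h=cv2.minEnclosingCircle(w[:,:2].astype(np.float32));print(h)
E
```

```text
[0.512  0.1699 0.1801]
1419 [0.48331423 0.14985929 0.17711356] [0.53390467 0.18343942 0.18222757]
738 [0.36411479 0.14852699 0.23202468] [0.46807719 0.20084133 0.42069321] [0.45650125 0.15943004 0.23472373] ((0.41569197177886963, 0.17753510177135468), 0.056698452681303024)
((0.508609414100647, 0.16547580063343048), 0.025498561561107635)
```

```bash
python3 -m crank '[[[-0.55,-0.3,0],0,-1],[[0,0,0.7],0,-1],[[0,0,0.7],0,-1],[[0,0,0.7],0,-1],[[0,0,0],0,-1]]'
python3 -m crank '[[[0,0,0],0,1],[[0,0,0],0,1],[[0,0,0],0,1],[[0,0,0],0,1],[[0,0,0],0,1]]' 40
python3 -m crank '[[[0,0,0],0,1],[[0,0,0],0,1],[[0,0,0],0,1]]'
```

```text
clock: 2.22
tcp_pos: [0.4533, 0.1613, 0.3638]
orientation: [-0.004, 0.142, 0.99, -0.001]
wrist_force: [-1.4, -0.8, -1.6]
finger_gap: 0.0854
clock: 2.63
tcp_pos: [0.4565, 0.1608, 0.3702]
orientation: [0.001, 0.143, 0.99, 0.0]
wrist_force: [-1.0, -3.0, 1.3]
finger_gap: 0.0256
clock: 2.88
tcp_pos: [0.4564, 0.1606, 0.3702]
orientation: [0.001, 0.143, 0.99, 0.0]
wrist_force: [-1.0, 0.0, 5.1]
finger_gap: 0.0211
```

```bash
cat > st.py <<'E'
import sys,numpy as np
from workcell import env
# args: axis x y, start angle (rad), step, n ; prints tool-axis shift units
cx,cy,d,n=map(float,sys.argv[1:5]);s=env.get_state();p=s["tcp_pos"][:2]
a0=np.arctan2(p[1]-cy,p[0]-cx) if len(sys.argv)<6 else float(sys.argv[5])
print("ang",a0,"r",np.hypot(p[0]-cx,p[1]-cy),"F",s["wrist_force"].round(1))
tx=np.array([-.959,.283]);ty=np.array([.283,.959]);C=np.array([cx,cy]);q=p
for k in range(1,int(n)+1):
    a=a0-d*k;w=C+.06*np.array([np.cos(a),np.sin(a)]);e=(w-q)/.04;print(k,round(a,2),(e@tx).round(2),(e@ty).round(2));q=w
E
python3 st.py .516 .165 .2 10
```

```text
ang -3.068128453993389 r 0.05979459691204717 F [-1.   0.   5.1]
1 -3.27 0.08 0.29
2 -3.47 0.02 0.3
3 -3.67 -0.04 0.3
4 -3.87 -0.1 0.28
5 -4.07 -0.15 0.26
6 -4.27 -0.2 0.22
7 -4.47 -0.24 0.18
8 -4.67 -0.27 0.13
9 -4.87 -0.29 0.07
10 -5.07 -0.3 0.01
```

```bash
python3 -m crank '[[[0.08,0.29,0],0,1],[[0.02,0.3,0],0,1],[[-0.04,0.3,0],0,1]]'; python3 -m crank '[[[-0.1,0.28,0],0,1],[[-0.15,0.26,0],0,1],[[0,0,0],0,1]]'; python3 st.py .516 .165 .2 6
```

```text
clock: 3.13
tcp_pos: [0.4636, 0.1955, 0.3701]
orientation: [0.001, 0.143, 0.99, 0.0]
wrist_force: [-0.4, -2.0, 5.7]
finger_gap: 0.0215
clock: 3.38
tcp_pos: [0.481, 0.2148, 0.3702]
orientation: [0.002, 0.142, 0.99, 0.002]
wrist_force: [0.4, 3.2, 6.1]
finger_gap: 0.0217
ang 2.1833411855810354 r 0.06086563722237529 F [0.4 3.2 6.1]
1 1.98 -0.23 0.2
2 1.78 -0.25 0.17
3 1.58 -0.28 0.12
4 1.38 -0.29 0.06
5 1.18 -0.3 -0.0
6 0.98 -0.29 -0.06
```

```bash
python3 -m crank '[[[-0.2,0.22,0],0,1],[[-0.24,0.18,0],0,1],[[-0.27,0.13,0],0,1]]'; python3 -m crank '[[[-0.29,0.07,0],0,1],[[-0.3,0.01,0],0,1],[[0,0,0],0,1]]'; python3 st.py .516 .165 .2 10
```

```text
clock: 3.63
tcp_pos: [0.513, 0.2263, 0.3702]
orientation: [0.001, 0.142, 0.99, 0.001]
wrist_force: [-1.2, -1.5, 5.6]
finger_gap: 0.0217
clock: 3.88
tcp_pos: [0.5386, 0.2219, 0.3702]
orientation: [0.002, 0.143, 0.99, 0.001]
wrist_force: [1.5, 0.0, 4.4]
finger_gap: 0.0214
ang 1.192347668566591 r 0.06119409244228231 F [1.5 0.  4.4]
1 0.99 -0.29 -0.09
2 0.79 -0.28 -0.11
3 0.59 -0.25 -0.17
4 0.39 -0.21 -0.21
5 0.19 -0.16 -0.25
6 -0.01 -0.11 -0.28
7 -0.21 -0.05 -0.29
8 -0.41 0.01 -0.3
9 -0.61 0.07 -0.29
10 -0.81 0.12 -0.27
```

```bash
python3 - <<'E'
from h import *
o=[]
for n,(u,v) in {"side":(325,195),"scene":(350,215)}.items():
    c=env.read_camera(n);o.append(cv2.resize(c["frame"][v-30:v+30,u-30:u+30],(400,400),interpolation=cv2.INTER_CUBIC))
cv2.imwrite("pics/c.png",np.hstack(o)[...,::-1])
E
```

```text
(no output)
```

View pics/c.png

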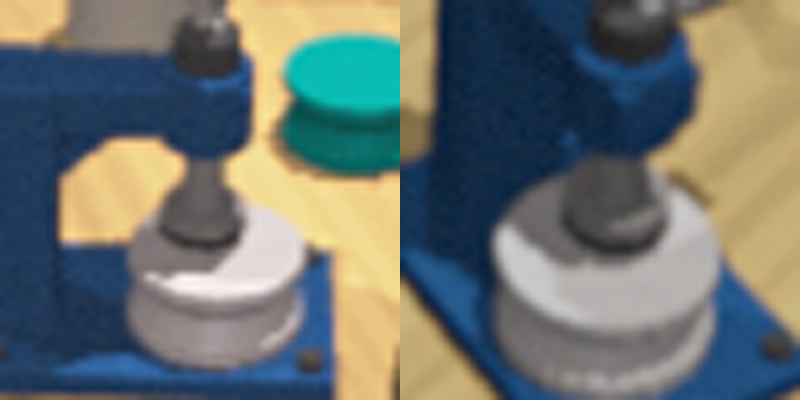

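The jaw is close above the pulley. Its near rim bottom is at about side v=202 and scene v=223, which I convert to a height.

```bash
cat > jaw.py <<'E'
from h import *
from scipy.optimize import brentq
ax=np.array([.516,.1655])
def proj(c,p):
    q=c["extrinsics"][:3,:3]@p+c["extrinsics"][:3,3];K=c["K"];return np.array([K[0,0]*q[0]/-q[2]+K[0,2],K[1,1]*-q[1]/-q[2]+K[1,2]])
def low(c,ctr,r,z):  # lowest image row of a level circle
    t=np.linspace(0,6.28,361);return max(tuple(proj(c,np.array([ctr[0]+r*np.cos(a),ctr[1]+r*np.sin(a),z])))[::-1] for a in t)
for n in("side","scene"):
    c=env.read_camera(n);g=c["frame"].astype(int).sum(-1)/3
    j=low(c,ax,.022,.06);p=low(c,ax,.045,.06);b=low(c,ax,.022,.065)
    print(n,"jaw low if z=60:",np.round(j,1)," z=65:",np.round(b,1)," pulley rim z=60:",np.round(p,1))
    u=int(round(j[1]));v=int(j[0]);print(v-12,g[v-12:v+20,u-1:u+2].mean(1).round().astype(int))
E
python3 jaw.py
```

```text
side jaw low if z=60: [203.9 325.7]  z=65: [202.7 325.7]  pulley rim z=60: [207.9 325.9]
191 [ 97  98  96  96  96  93  89  93  97  93  57  80 112 121 151 224 238 239
 206 149 125 113 145 154 153 155 157 140 133  89  90  74]
scene jaw low if z=60: [225.8 352. ]  z=65: [224.5 352.1]  pulley rim z=60: [232.  352.6]
213 [ 79  79  77  75  81 102 101  82  57  47  82 118 158 178 179 179 179 179
 179 179 170 145 118 104 111 121 124 126 141 156 143 119]
```

```bash
python3 -m crank '[[[-0.29,-0.06,0],0,1],[[-0.28,-0.11,0],0,1],[[-0.25,-0.17,0],0,1],[[-0.21,-0.21,0],0,1]]'; python3 -m crank '[[[-0.16,-0.25,0],0,1],[[-0.11,-0.28,0],0,1],[[-0.05,-0.29,0],0,1],[[0,0,0],0,1]]'; python3 st.py .516 .1655 .2 10; python3 jaw.py
```

```text
clock: 4.42
tcp_pos: [0.5708, 0.1899, 0.3702]
orientation: [0.002, 0.142, 0.99, 0.002]
wrist_force: [1.4, 3.1, 5.6]
finger_gap: 0.0213
clock: 4.75
tcp_pos: [0.5739, 0.1524, 0.3702]
orientation: [0.002, 0.144, 0.99, -0.0]
wrist_force: [4.5, -3.6, 4.3]
finger_gap: 0.0213
ang -0.22241026800786462 r 0.059343647425753855 F [ 4.5 -3.6  4.3]
1 -0.42 -0.01 -0.3
2 -0.62 0.07 -0.29
3 -0.82 0.13 -0.27
4 -1.02 0.18 -0.24
5 -1.22 0.22 -0.2
6 -1.42 0.26 -0.15
7 -1.62 0.28 -0.1
8 -1.82 0.3 -0.04
9 -2.02 0.3 0.02
10 -2.22 0.29 0.08
side jaw low if z=60: [203.9 325.7]  z=65: [202.7 325.7]  pulley rim z=60: [207.9 325.9]
191 [ 98  97  98  95  98  96  95  91  92  96  95  60  76 113 122 137 152 156
 151 138 125 114 144 156 155 154 157 142 133  88  68  62]
scene jaw low if z=60: [225.8 352. ]  z=65: [224.5 352.1]  pulley rim z=60: [232.  352.6]
213 [ 79  81  80  79  77  75  75  77  77  61  48  76 101 107 106 106 107 107
 106 107 113 115 111 105 113 123 124 127 142 157 146 121]
```

```bash
python3 -m crank '[[[0,-0.3,0],0,1],[[0.07,-0.29,0],0,1],[[0.13,-0.27,0],0,1],[[0,0,0],0,1]]';python3 jaw.py | grep -v low; python3 -m crank '[[[0.18,-0.24,0],0,1],[[0.22,-0.2,0],0,1],[[0.26,-0.15,0],0,1],[[0,0,0],0,1]]'; python3 st.py .516 .1655 .2 10; python3 jaw.py | grep -v low
```

```text
clock: 5.18
tcp_pos: [0.5552, 0.1217, 0.3702]
orientation: [0.002, 0.144, 0.99, -0.001]
wrist_force: [0.7, -5.1, 5.0]
finger_gap: 0.0214
191 [ 98  96  96  97  97  96  96  92  89  97  96  70  55 110 123 137 152 155
 150 137 125 114 145 156 154 155 156 142 133  88  67  62]
213 [ 79  80  79  78  79  76  75  77  79  75  53  53  86 103 119 159 180 182
 181 180 172 146 118 105 112 123 124 126 143 158 145 122]
clock: 5.62
tcp_pos: [0.5221, 0.1072, 0.3701]
orientation: [0.001, 0.143, 0.99, -0.001]
wrist_force: [-1.9, -3.9, 7.1]
finger_gap: 0.0214
ang -1.4657394589468749 r 0.058590387279968376 F [-1.9 -3.9  7.1]
1 -1.67 0.27 -0.12
2 -1.87 0.3 -0.03
3 -2.07 0.3 0.03
4 -2.27 0.29 0.09
5 -2.47 0.26 0.15
6 -2.67 0.23 0.19
7 -2.87 0.18 0.24
8 -3.07 0.13 0.27
9 -3.27 0.08 0.29
10 -3.47 0.02 0.3
191 [ 98  96  97  97  96  95  96  92  89  96  97  79  55 112 147 190 207 208
 177 142 124 113 145 155 153 156 158 141 132  89  91  71]
213 [ 79  80  80  79  78  75  88 110 106  83  52  82 152 179 181 181 180 180
 180 180 173 148 120 105 112 123 124 126 143 157 145 121]
```

Total turned is 4.7 rad, which is about the latest possible touch. Another 1 rad should give a firm hold, so I go on while watching for stiffening.

```bash
python3 -m crank '[[[0.27,-0.1,0],0,1],[[0.3,-0.03,0],0,1],[[0,0,0],0,1]]'; python3 -m crank '[[[0.3,0.03,0],0,1],[[0.29,0.09,0],0,1],[[0,0,0],0,1]]';  python3 st.py .516 .1655 .2 6; python3 jaw.py | grep -v low
```

```text
clock: 5.97
tcp_pos: [0.4986, 0.1094, 0.3701]
orientation: [0.001, 0.143, 0.99, -0.0]
wrist_force: [-2.9, -2.2, 9.5]
finger_gap: 0.0215
clock: 6.22
tcp_pos: [0.4773, 0.1212, 0.3701]
orientation: [0.001, 0.143, 0.99, -0.0]
wrist_force: [-3.7, -1.9, 9.8]
finger_gap: 0.0213
ang -2.2882072603437615 r 0.058856932213619095 F [-3.7 -1.9  9.8]
1 -2.49 0.27 0.13
2 -2.69 0.22 0.2
3 -2.89 0.18 0.24
4 -3.09 0.13 0.27
5 -3.29 0.07 0.29
6 -3.49 0.01 0.3
191 [ 96  97  97  97  95  95  96  91  89  96  96  79  54 110 151 224 236 237
 199 147 125 112 144 154 154 154 157 141 132  90  91  73]
213 [ 79  80  78  79  77  76  87 110 106  83  53  80 152 179 181 180 180 180
 180 180 173 149 119 105 112 123 124 126 143 157 145 119]
```

The jaw image has not changed from 4.68 to 5.50 rad, so it touched before 4.68 and the spring is compressing. I add 0.3 rad for margin, then release.

```bash
python3 -m crank '[[[0.27,0.13,0],0,1],[[0.12,0.1,0],0,1],[[0,0,0],0,1],[[0,0,0],0,1]]'; python3 st.py .516 .1655 .2 1;python3 jaw.py | grep -v low
python3 -m crank '[[[0,0,0],0,-1],[[0,0,0],0,-1],[[0,0,0],0,-1],[[0,0,0],0,-1],[[0,0,0],0,-1]]'
```

```text
clock: 6.65
tcp_pos: [0.4657, 0.1344, 0.3701]
orientation: [0.0, 0.143, 0.99, 0.0]
wrist_force: [-3.1, -0.9, 9.4]
finger_gap: 0.0216
ang -2.5873511429604306 r 0.05916228640452647 F [-3.1 -0.9  9.4]
1 -2.79 0.22 0.21
191 [ 97  97  97  97  96  95  96  92  88  94  96  79  56 112 149 211 222 222
 188 147 125 113 144 155 153 155 157 142 134  89  86  69]
213 [ 78  78  79  79  77  76  88 110 106  82  52  80 153 179 181 180 180 180
 180 180 173 148 118 105 112 122 123 126 143 157 144 120]
clock: 7.17
tcp_pos: [0.4661, 0.1342, 0.3683]
orientation: [-0.0, 0.143, 0.99, -0.0]
wrist_force: [0.3, 0.1, -0.3]
finger_gap: 0.0801
```

```bash
python3 -m crank '[[[0,0,-0.5],0,-1],[[0,0,-0.8],0,-1],[[0,0,-0.9],0,-1],[[0,0,-0.9],0,-1],[[0,0,-0.5],0,-1]]'; python3 -m crank '[[[0.7,0.3,0],0,-1],[[0.7,0.3,0],0,-1],[[0.7,0.3,0],0,-1],[[0,0,0],0,-1],[[0,0,0],0,-1]]'
python3 jaw.py | grep -v low;  python3 - <<'E'
from h import *
o=[]
for n in("scene","side"):
    c=env.read_camera(n);P=pts(c);f=c["frame"].astype(int);h=cv2.cvtColor(c["frame"],cv2.COLOR_RGB2HSV)
    m=(f.max(-1)<70)&(P[...,2]>.188)&(P[...,2]<.25)&(P[...,0]>.2)
    k,l,s,ct=cv2.connectedComponentsWithStats(m.astype(np.uint8))
    for i in range(1,k):
        if s[i,4]>25: q=P[l==i];print(n,"knob",ct[i].round(),q.mean(0).round(4))
    g=(h[...,1]<40)&(abs(P[...,2]-.06)<.004)&(P[...,0]>.3)&(f.max(-1)>110)
    k,l,s,ct=cv2.connectedComponentsWithStats(g.astype(np.uint8))
    for i in range(1,k):
        if s[i,4]>60: q=P[l==i];print(n,"grey60",ct[i].round(),s[i,4],cv2.minEnclosingCircle(q[:,:2].astype(np.float32)))
    o.append(cv2.resize(c["frame"][130:330,200:400],(400,400),interpolation=cv2.INTER_CUBIC))
cv2.imwrite("pics/d.png",np.hstack(o)[...,::-1])
E
```

```text
clock: 7.58
tcp_pos: [0.4661, 0.1342, 0.5164]
orientation: [0.002, 0.143, 0.99, 0.001]
wrist_force: [0.0, 0.3, -0.3]
finger_gap: 0.0855
clock: 8.0
tcp_pos: [0.3949, 0.1932, 0.513]
orientation: [0.0, 0.142, 0.99, 0.0]
wrist_force: [-0.8, -0.3, 0.6]
finger_gap: 0.0853
191 [ 95  95  95  96  95  95  94  92  88  94  95  78  54 111 148 214 222 221
 186 144 124 113 144 154 152 154 156 140 132  88  86  69]
213 [ 76  77  77  77  75  73  85 108 103  81  53  78 148 176 178 177 177 177
 177 176 170 145 116 103 109 120 121 123 140 154 141 117]
scene knob [383. 124.] [0.4401 0.4086 0.217 ]
scene knob [529. 169.] [0.837  0.5058 0.1936]
scene knob [332. 174.] [0.4696 0.1283 0.2176]
scene knob [138. 241.] [ 0.2962 -0.3188  0.2223]
scene knob [248. 245.] [ 0.4818 -0.1766  0.2207]
scene grey60 [352. 227.] 251 ((0.5220562219619751, 0.15548884868621826), 0.04507841542363167)
side knob [282. 133.] [0.4326 0.4077 0.2133]
side knob [314. 168.] [0.4607 0.1265 0.2158]
side knob [358. 225.] [ 0.4707 -0.18    0.2162]
side knob [590. 301.] [ 0.8359 -0.5291  0.1913]
side knob [304. 283.] [ 0.2865 -0.3247  0.2184]
side grey60 [328. 204.] 209 ((0.5160010457038879, 0.15340925753116608), 0.04604445770382881)
```

View pics/d.png

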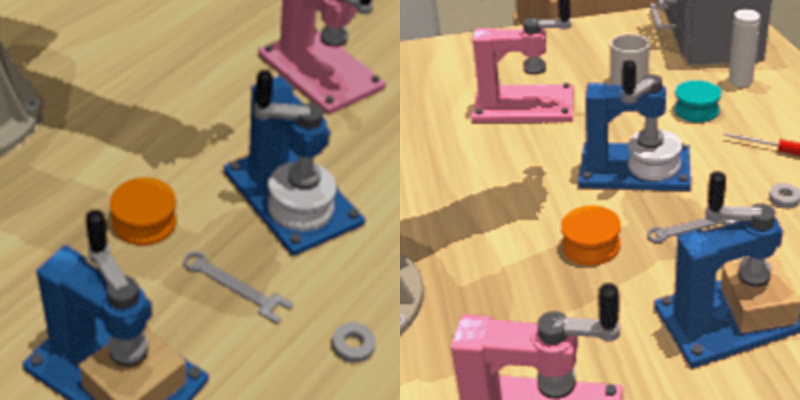

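The knob stayed where I left it, the pulley has not shifted, the other crank has not moved, and the arm is clear.

```bash
python3 -c "
from workcell import env
print(env.hand_in())"
```

```text
the job is handed in; nothing more can be done
None
```

I turned the pulley clamp's crank about 5.8 rad clockwise, until its jaw pressed on the pulley. I then let go of the knob, raised the arm clear, and handed the job in at about 8 s.

**Grip on the pulley:** The jaw's image in both cameras did not change over the last 1.1 rad of cranking, so it had already touched down. By the given spring rate it is pressed at least 3.5 mm, which is about 10 N or more. I did not measure the clamping force directly. The crank never went stiff, and wrist force stayed around 10 N.

**After release:**
- **Wrist force:** it read about zero.
- **Knob:** it stayed where I left it.
- **Other clamps:** the knobs of the pine-block clamp and the pink look-alikes moved less than 1 mm.
- **Pulley:** the scene camera put it within about 1.5 mm of its first position, and the side camera within about 3.5 mm. The jaw and changed shadows partly hide it there, so I take these as measurement error.

**Disagreement:** The two cameras differed by up to 6 mm on the pulley's position.

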